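# Start the edge burnisher from its locking toggle

### The arm

A 6-joint arm with a two-finger parallel gripper is mounted at the origin on the work surface. World frame = base frame: x ahead of the robot, y to its left, z up, the work surface at z = 0. Lengths are in m, angles in degrees, forces in N, time in s.
With the tool pointing down it reaches from about 0.35 to 0.8 m from the base axis. Payload 7.3 kg.
Tool frame: the origin (TCP) lies at the very end of the fingers, on their centre line; the grasp point (between the pads) lies 19 mm behind it (arm.tcp_to_grasp is the distance from the TCP to the grasp point, in m); x points along the fingers, z is the direction in which the jaws open and shut, and the axes are right-handed (so a half turn about x gives the same grasp; the last joint's range is limited). The gripper opens to 85 mm and grips with 20 to 120 N. Pads are 22 mm wide; open, the fingers measure 114 mm over their backs; the gripper's body (76 mm by 85 mm) begins 54 mm behind the grasp point. The pads swing forward as they close: fully open they stand 13 mm farther back than shut.
Start: joints at [58.155, 19.595, 87.324, -0, 73.075, -8.365], TCP at [0.209, 0.482, 0.231] pointing down, gripper open.
Joint ranges: [-145.02, 145.02], [-44.19, 115.74], [2.07, 154.8], [-57.11, 237.11], [16.16, 152.29], [-177.93, 177.93]. Speed limits (degrees/s): [147.25, 147.25, 180, 180, 180, 180].

### API

Orientations are given as [roll, pitch, yaw] about the fixed x, y, z axes, in that order (R = Rz(yaw) Ry(pitch) Rx(roll)).
In Python, from station import arm gives the robot as it stands. The module is installed in compiled form; this text tells all that it offers.
- The arm moves only by the shell command python3 -m jog 'ROWS' [FORCE]. ROWS is text: rows parted by semicolons, each of 7 numbers parted by spaces: the opening, from -1 (shut) to 1 (fully open), so that 0 is half open, then the shift along the tool's x, y, z in units of 50 cm (1.0 is 50 cm), then the turn, a rotation vector about the tool's x, y, z in units of pi rad (1.0 is pi rad). A call has 1 to 5 rows; each row is the pose to reach, as a shift and turn from the pose commanded when the call began, along the tool's axes at that moment, turning the shorter way round; what a row does not reach only later rows make up. A row lasts 1/12 s, in which the tool goes at most 41.7 mm and 7.16 degrees, less where a joint would pass 70% of its speed; a pose out of reach is approached as far as the arm can. A call with a number of a shift or a turn outside -1 to 1 is refused whole. A call with a gripper value outside its range is refused whole. The fingers move at their own pace and stop on an object; FORCE is the grip in N (left out, the last holds). Time passes only in rows, so rows that repeat a pose let the fingers close. It gives the time, the measured TCP pose, the force and the opening at its end, in the units of the state.
- arm.get_obs(): the state, without advancing time (a new reading comes with each control period).
- arm.camera(name): name is "scene" or "side" or "wrist"; returns the picture (480x640x3 uint8, blue, green, red); there is no depth.
- arm.camera_model(name): a dict with "fx", "fy", "cx", "cy" (pixels), "rvec" (rotation vector, rad) and "tvec" (3), from world to camera coordinates, as OpenCV has them. Camera axes: x right, y down, z forward; pixel columns grow to the right and rows downward; lengths in m; the calibration is good to about 2 mm. A picture is of the moment at which its call begins: read the wrist's pose just before it. camera_model takes no time and is no camera call; for the wrist camera it gives the pose at the moment of the call.
- arm.hand_in(): hands the job in, once; it reports no verdict.
The state is a dict: "time": time; "qpos": joint angles; "joint_vel": joint speeds; "joint_efforts": joint torques, N m; "ee_pos": TCP position; "ee_rot": TCP orientation; "wrist_force": force on the tool from outside, world axes, zero at the start; "ft_torque": the same for the moment, N m; "opening": finger opening in m.
Only numpy, scipy, OpenCV 4.12 (cv2) and the standard library are available. Lean on these libraries where they do the work, as an engineer would, in place of code of your own. Each camera call takes 0.05 s, during which the arm holds its last target. There are 200 camera calls.

### The job

Get the green edge-burnishing machine ready for use: first turn its speed dial all the way down to its low stop, so that the wooden cone cannot take off at speed, then switch the power on by pulling the bat of the locking toggle outward, flipping it over to the green mark and letting it drop fully back into its lock. Leave the other things on the bench where they are.

Things in the scene. Friction and masses are not known exactly. Their poses are not given: they have to be found in the camera images.
- burnisher: Dark green bench edge burnisher, fixed. Origin on the bench under the centre of its control box; z up, -x to the front (operator), +y towards the motor. Box 130 mm (x) x 190 mm (y), flat black panel 90 mm above the bench, with the toggle at x 0, y -47 mm and the dial at x 0, y +47 mm. Finned motor 124 mm in diameter, top at 137 mm, y 135 to 322 mm, then a wooden cone to y 468 mm. Base plate 190 x 500 x 12 mm.
- speed_dial (a joint): Speed dial angle in rad: 0 at the low stop (slowest, a hard stop), growing clockwise seen from above to 4.71 at full speed. It starts part-way up, at 0.6 to 1.4; turn it anticlockwise to lower it. Friction 0.04 N m; it stays where it is left.
- dial_grip (a point): Centre of the dial's black bar grip, on its vertical axis, 25 mm above the panel. Bar 38 mm long (this point's x), 10 mm thick (y), top 32 mm above the panel, on a 42 mm round skirt 5 mm high. A white line along the top marks the pointer, its +x end; at joint value q it points at yaw 2.356 - q in the burnisher's frame. White dots are the scale; the large one is the low stop.
- toggle (a joint): Locking toggle angle in rad: 0 = OFF, bat leaning 0.35 rad from upright to the burnisher's -x (red mark); 0.70 = ON, leaning 0.35 rad to +x (green mark). It turns about the burnisher's y axis through toggle_pivot. Light friction (0.03 N m); stays where it is left. It swings past its ridge only while the bat is pulled out.
- bat (a joint): How far the toggle's bat is pulled out along its own axis, in m: 0 = seated in its lock, 0.009 = end of travel. Spring-loaded inward, 6 N seated, 9 N at the end. A cross pin on the bat is blocked by a ridge on the bushing until the bat is out by 6 mm or more; past the ridge, at either end of the swing, the spring draws it back in when let go.
- bat_grip (a point): Middle of the bat's knob, on the bat's axis, 34 mm from toggle_pivot when seated (plus bat when pulled). The knob is a metal cylinder 13 mm in diameter with a red band, 22 to 46 mm from the pivot; below it a thin neck. This point's z points outward along the bat, y along the hinge axis (the burnisher's y).
- toggle_pivot (a point): Fixed pivot of the toggle, 1 mm above the panel, axes as the burnisher's. Round it a nut 19 mm across and 3 mm high, and an 11 mm bushing whose ridge reaches 17 mm above the panel and is narrower than the knob.
- maul: Bystander: pale turned-wood maul standing upright, 72 mm wide, 182 mm tall; origin at the centre of its underside. Loose.
- ink_bottle: Bystander: dark brown ink bottle, 46 mm diameter, 95 mm tall, black cap; origin at the centre of its underside. Loose.
- wax_tin: Bystander: flat brass-coloured wax tin, 68 mm diameter, 24 mm high; origin at the centre of its underside. Loose.
- anvil: Bystander: small black-and-steel bench anvil block 90 x 110 x 57 mm; origin at the centre of its underside. Loose, 2.5 kg.
- brush_jar: Bystander: empty blue ceramic jar, 72 mm diameter, 90 mm tall; origin at the centre of its underside. Loose.
- cobbler_hammer: Bystander: hammer lying on the bench, about 240 mm long. Loose.

How it is judged (in metres and radians):
On the way, in this order (a step that is already met when the one before it is completed fails the run):
1. the speed dial is turned down to its low stop while the toggle is still OFF (value of joint speed_dial below 0.12 rad and value of joint toggle below 0.25 rad), for 0.1 s.
2. the bat is pulled out of its lock on the OFF side (value of joint bat above 0.005 m and value of joint toggle below 0.35 rad), for 0.04 s.
At the end, for the whole second after the job is handed in: The toggle stands at ON (angle over 0.58 of 0.70 rad) with its bat seated in the lock (out by less than 1.5 mm), the speed dial is within 0.12 rad of its low stop, and both are at rest (value of joint toggle above 0.58 rad and value of joint bat below 0.0015 m and value of joint speed_dial below 0.12 rad and velocity of joint each of toggle, speed_dial below 0.1 rad/s); the robot touches nothing.
It fails at once if the power is switched on with the speed dial not turned down (value of joint toggle above 0.4 rad and value of joint speed_dial above 0.2 rad).
It fails at once if another thing on the bench is moved by more than 30 mm (distance of any of maul, ink_bottle, wax_tin, anvil, brush_jar, cobbler_hammer from where it was at the start of the episode above 0.03 m).
It also fails if it takes over 48 s, if anything falls off the work surface, if the arm or the gripper's body presses on something with over 40 N, if the wrist force passes 120 N, or if a joint passes its speed limit or range.

## Working session

There is one attempt and no reset: what is moved stays moved. The work goes in short steps, Python scripts to look and compute and a shell command to move; the robot and the scene stay as the last step left them, time stands still between calls to the robot, and variables do not carry over. Pictures are saved under pics/ and viewed, on a budget of 10 in all, crops included, one or two more only if the job needs it, and the job is handed in when it is done.

```bash
mkdir -p pics; cat > h.py <<'E'
import numpy as np, cv2
from station import arm
from scipy.spatial.transform import Rotation as R
def ray(n,u,v,z,m=None):
    m=m or arm.camera_model(n); Rm=cv2.Rodrigues(np.array(m['rvec'],float))[0]; t=np.array(m['tvec'],float).ravel()
    c=-Rm.T@t; d=Rm.T@np.array([(u-m['cx'])/m['fx'],(v-m['cy'])/m['fy'],1]); return c+d*(z-c[2])/d[2]
def proj(n,P,m=None):
    m=m or arm.camera_model(n); Rm=cv2.Rodrigues(np.array(m['rvec'],float))[0]
    p=Rm@np.array(P,float)+np.array(m['tvec'],float).ravel(); return np.array([m['fx']*p[0]/p[2]+m['cx'],m['fy']*p[1]/p[2]+m['cy']])
E
python3 - <<'E'
from h import *
for n in ['scene','side']: cv2.imwrite(f'pics/{n}0.png',arm.camera(n)); m=arm.camera_model(n); print(n,m)
print(arm.get_obs())
E
```

```text
scene {'fx': 583.5797592705535, 'fy': 583.5797592705535, 'cx': 314.33296356960363, 'cy': 236.46446099932712, 'rvec': array([ 2.08729161,  0.57287064, -0.32677638]), 'tvec': array([-0.49371524, -0.08318331,  1.49959717])}
side {'fx': 484.65187601449315, 'fy': 484.65187601449315, 'cx': 328.20914856961724, 'cy': 233.5763419755312, 'rvec': array([ 0.9135795 , -2.6230288 ,  0.94295017]), 'tvec': array([0.43165598, 0.36360263, 0.78125055])}
{'time': 0.1, 'qpos': array([ 5.81567015e+01,  1.96327644e+01,  8.73707525e+01,  9.31555698e-04,
        7.30751369e+01, -8.36646288e+00]), 'joint_vel': array([-0.08695768, -0.08038353, -0.08258367,  0.02880847,  0.06480777,
       -0.01800437]), 'joint_efforts': array([ 2.45722280e-03, -4.34442186e+01, -2.46494347e+01, -1.82294661e-05,
        4.52283217e-03,  6.61741774e-05]), 'ee_pos': array([0.20894754, 0.48124643, 0.23069868]), 'ee_rot': array([ 170.98463224,   89.92134108, -122.4924752 ]), 'wrist_force': array([-0.8168416 , -0.54434322,  0.16073927]), 'ft_torque': array([ 0.00511819, -0.04228335, -0.032763  ]), 'opening': 0.08569050984564826}
```

View pics/scene0.png

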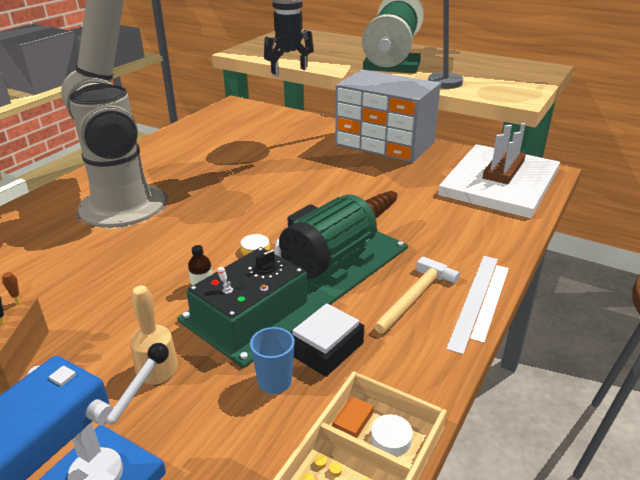

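View pics/side0.png

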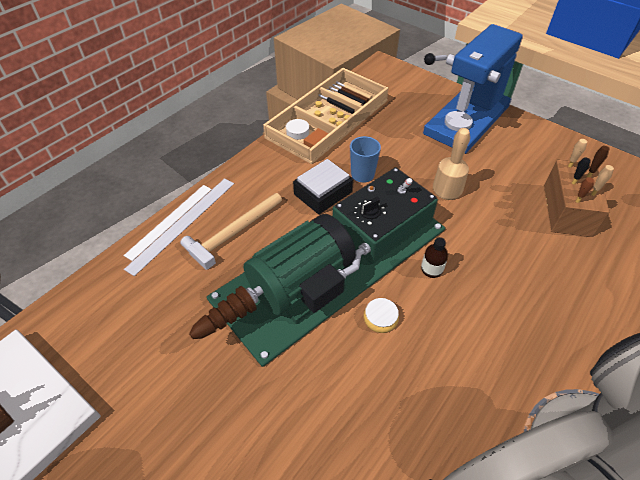

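Scene view: toggle near (224,280), red mark (215,282), green mark (241,299), dial (265,262). Side view: dial (371,209), red (414,200), green (390,181).

```bash
python3 - <<'E'
from h import *
a=cv2.imread('pics/scene0.png');b=cv2.imread('pics/side0.png')
A=cv2.resize(a[230:330,180:310],None,fx=5,fy=5,interpolation=2)[:, :650]
B=cv2.resize(b[160:250,325:445],None,fx=5,fy=5,interpolation=2)
W=np.zeros((600,800,3),np.uint8); A=cv2.resize(A,(400,308)); B=cv2.resize(B,(400,300))
C=np.hstack([cv2.resize(a[240:315,190:290],(800,600),interpolation=2)])
cv2.imwrite('pics/c1.png',np.hstack([cv2.resize(a[235:315,190:290],(400,320),interpolation=2),cv2.resize(b[165:245,330:430],(400,320),interpolation=2)]))
ms={n:arm.camera_model(n) for n in('scene','side')}
for n,im,(r0,r1,c0,c1) in (('scene',a,(240,320,190,300)),('side',b,(165,250,330,445))):
    s=im[r0:r1,c0:c1].astype(int); B_,G,Rr=s[...,0],s[...,1],s[...,2]
    for nm,mk in(('red',(Rr>150)&(G<80)&(B_<80)),('green',(G>120)&(Rr<90)&(B_<130)),('white',(s.min(2)>150)),('black',(s.max(2)<50))):
        k,l,st,ce=cv2.connectedComponentsWithStats(mk.astype(np.uint8))
        for i in range(1,k):
            if st[i,4]>=3:
                u,v=ce[i]+[c0,r0]; print(n,nm,st[i,4],np.round([u,v],1),np.round(ray(n,u,v,.09,ms[n])[:2],4))
E
```

```text
scene red 32 [214.7 282. ] [ 0.4996 -0.2249]
scene green 28 [240.9 298.4] [ 0.57   -0.2388]
scene white 234 [254.  243.9] [ 0.4878 -0.0862]
scene white 42 [276.4 246.5] [ 0.5321 -0.0713]
scene white 12 [267.8 251.7] [ 0.5278 -0.0951]
scene white 3 [281. 265.] [ 0.5753 -0.1195]
scene white 27 [220.5 269. ] [ 0.4833 -0.1878]
scene white 5 [249.2 267.6] [ 0.5277 -0.1568]
scene white 22 [209.3 272.5] [ 0.4722 -0.2071]
scene white 3 [280.3 269.3] [ 0.582  -0.1317]
scene white 7 [298.  269.3] [ 0.6108 -0.1149]
scene white 58 [192.8 278.5] [ 0.4576 -0.2372]
scene white 45 [222.9 275.8] [ 0.5008 -0.2026]
scene white 5 [255.6 274.8] [ 0.5517 -0.1693]
scene white 4 [270.  275.8] [ 0.5766 -0.1582]
scene white 4 [262.5 276.5] [ 0.5659 -0.1671]
scene white 11 [224.8 283.3] [ 0.5181 -0.2186]
scene white 11 [193. 287.] [ 0.475  -0.2565]
scene white 35 [228.2 289.4] [ 0.5347 -0.2298]
scene white 11 [264.9 288.1] [ 0.5898 -0.1934]
scene white 10 [231.5 312.2] [ 0.5788 -0.277 ]
scene black 433 [290.6 250.9] [ 0.5652 -0.0702]
scene black 267 [197.3 261.2] [ 0.4283 -0.1902]
scene black 436 [264.4 264.5]
[... 1096 characters left out ...]
4] [ 0.4649 -0.2172]
side black 6 [419.3 214.3] [ 0.4684 -0.1972]
side black 417 [347.3 236.6] [ 0.5483 -0.0581]
side black 5 [409.  222.4] [ 0.4733 -0.1654]
side black 4 [436.5 222.2] [ 0.4301 -0.2006]
side black 170 [398.7 238.1] [ 0.4674 -0.1182]
side black 3 [432.7 225.7] [ 0.4316 -0.1878]
side black 4 [331.5 230.5] [ 0.582  -0.0509]
side black 3 [442. 231.] [ 0.41   -0.1874]
side black 11 [390.6 234.8] [ 0.4843 -0.1151]
side black 7 [436.  235.4] [ 0.4135 -0.17  ]
side black 11 [384.6 239.8] [ 0.4865 -0.0972]
side black 144 [437.4 244.5] [ 0.3999 -0.1518]
side black 3 [430. 240.] [ 0.4169 -0.1525]
side black 12 [377.8 245.6] [ 0.4888 -0.0771]
side black 6 [423.5 244.8] [ 0.4206 -0.1342]
```

View pics/c1.png

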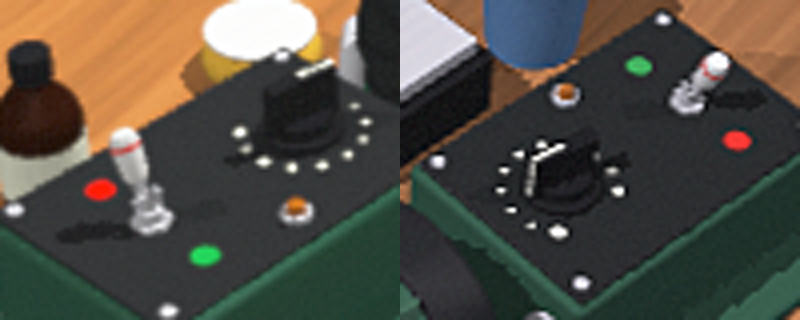

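```bash
cat >> h.py <<'E'
YAW=np.radians(-11.0); C=np.array([.5439,-.1865,0]); RB=R.from_euler('z',YAW).as_matrix()
def W(p): return C+RB@np.array(p,float)      # burnisher -> world
def down(yaw): # tool down, jaw axis z at yaw (world)
    x=np.array([0,0,-1.]); z=np.array([np.cos(yaw),np.sin(yaw),0]); return np.c_[x,np.cross(z,x),z]
def row(P,M,base=None):
    o=arm.get_obs(); p,q=base or (o['ee_pos'],R.from_euler('xyz',o['ee_rot'],degrees=True).as_matrix())
    Ms=[M,M@np.diag([1,-1,-1])]
    for m in Ms:
        s=q.T@(np.array(P)-p)/.5; r=R.from_matrix(q.T@m).as_rotvec()/np.pi
        print('row',np.round(s,4),np.round(r,4))
E
python3 - <<'E'
from h import *
for n,a,b in(('side',(362.5,205.5),(371.25,201.5)),('scene',(273.25,250.75),(264.25,254.25))):
    p,q=ray(n,*a,.122),ray(n,*b,.122); d=p-q; print(n,p,q,'len',np.linalg.norm(d),'yaw b-frame',np.degrees(np.arctan2(d[1],d[0])-YAW))
D=W([0,.047,0]);print('dial',D,'big dot',ray('side',369.4,222.3,.09)-D,'toggle',W([0,-.047,.091]))
print('proj dialtop',proj('scene',D+[0,0,.122]),proj('side',D+[0,0,.122]))
k=W([0,-.047,.091])+RB@np.array([-np.sin(.35),0,np.cos(.35)])*.034
print('knob',k,proj('scene',k),proj('side',k))
for n,u,v in(('scene',150,365),('side',450,190),('side',461,132),('scene',143,292)): print(n,ray(n,u,v,0 if v>150 and v!=292 else .18)[:2])
print('bottle',ray('side',433,272,0)[:2],ray('side',440,243,.095)[:2],'jar',ray('side',365,143,.09)[:2])
o=arm.get_obs();print(R.from_euler('xyz',o['ee_rot'],degrees=True).as_matrix().round(3))
E
```

```text
side [ 0.55779443 -0.11883893  0.122     ] [ 0.55047638 -0.13863119  0.122     ] len 0.0211018407138851 yaw b-frame 80.70850421026833
scene [ 0.56309799 -0.12497315  0.122     ] [ 0.5551067 -0.1429462  0.122    ] len 0.019669554851798166 yaw b-frame 77.02882959741318
dial [ 0.55286802 -0.14036352  0.        ] big dot [-0.01716247  0.02481842  0.09      ] toggle [ 0.53493198 -0.23263648  0.091     ]
proj dialtop [264.06658395 253.22591566] [370.76494256 200.45705689]
knob [ 0.52348765 -0.23041193  0.12293867] [221.29632946 272.97781943] [407.39254933 181.88347705]
scene [ 0.47047728 -0.38136688]
side [ 0.48241385 -0.38818389]
side [ 0.49037405 -0.37343656]
scene [ 0.50299006 -0.38833783]
bottle [ 0.39265693 -0.15457977] [ 0.39657948 -0.15419425] jar [ 0.6837589  -0.30872589]
[[-0.001 -0.917  0.398]
 [-0.001  0.398  0.917]
 [-1.     0.    -0.001]]
```

Pointer ≈ 79° in the burnisher frame, so q ≈ 0.98. The dial, knob and big dot all agree with the model in both views.

```bash
python3 - <<'E'
from h import *
D=W([0,.047,0]); row([D[0],D[1],.21],down(np.radians(-22)))
E
```

```text
row [ 0.0423 -1.1262 -0.8662] [ 4.918e-01 -4.000e-04  3.000e-04]
row [ 0.0423 -1.1262 -0.8662] [-5.082e-01 -3.000e-04 -4.000e-04]
```

```bash
python3 -m jog '0.2 0.02 -0.33 -0.254 0.145 0 0;0.2 0.02 -0.33 -0.254 0.145 0 0;0.2 0.02 -0.33 -0.254 0.145 0 0;0.2 0.02 -0.33 -0.254 0.145 0 0;0.2 0.02 -0.33 -0.254 0.145 0 0'; python3 - <<'E'
from h import *
D=W([0,.047,0]); row([D[0],D[1],.21],down(np.radians(-22)))
E
```

```text
time: 0.52
ee_pos: [0.31, 0.2977, 0.221]
ee_rot: [179.1, 90.0, -140.7]
wrist_force: [1.4, -0.1, -0.2]
opening: 0.051
row [ 0.0221 -0.9826 -0.1947] [ 3.456e-01 -1.000e-04  1.000e-04]
row [ 0.0221 -0.9826 -0.1947] [-6.544e-01 -1.000e-04 -1.000e-04]
```

```bash
python3 -m jog '0.2 0.022 -0.983 -0.195 0.346 0 0;0.2 0.022 -0.983 -0.195 0.346 0 0;0.2 0.022 -0.983 -0.195 0.346 0 0;0.2 0.022 -0.983 -0.195 0.346 0 0;0.2 0.022 -0.983 -0.195 0.346 0 0'; python3 - <<'E'
from h import *
D=W([0,.047,0]); row([D[0],D[1],.21],down(np.radians(-22)))
E
```

```text
time: 0.93
ee_pos: [0.4118, 0.1156, 0.2167]
ee_rot: [106.6, 90.0, 110.9]
wrist_force: [1.2, -0.4, 0.5]
opening: 0.0516
row [ 0.0132 -0.5315  0.2433] [ 0.1459 -0.     -0.    ]
row [ 0.0132 -0.5315  0.2433] [-8.541e-01  1.000e-04 -0.000e+00]
```

```bash
python3 -m jog '0.2 0.013 -0.531 0.243 0.146 0 0;0.2 0.013 -0.531 0.243 0.146 0 0;0.2 0.013 -0.531 0.243 0.146 0 0;0.2 0.013 -0.531 0.243 0.146 0 0;0.2 0.013 -0.531 0.243 0.146 0 0'; python3 - <<'E'
from h import *
D=W([0,.047,0]); row([D[0],D[1],.16],down(np.radians(-22)))
E
```

```text
time: 1.35
ee_pos: [0.5135, -0.0663, 0.2118]
ee_rot: [168.4, 90.0, 146.5]
wrist_force: [1.2, 0.6, 0.4]
opening: 0.0514
row [ 0.1034 -0.108   0.1286] [ 0.0002 -0.0002 -0.    ]
row [ 0.1034 -0.108   0.1286] [-9.998e-01  1.000e-04 -3.000e-04]
```

```bash
python3 -m jog '0.2 0.08 -0.108 0.129 0 0 0;0.2 0.08 -0.108 0.129 0 0 0;0.2 0.08 -0.108 0.129 0 0 0;0.2 0.08 -0.108 0.129 0 0 0;0.2 0.08 -0.108 0.129 0 0 0'; python3 - <<'E'
from h import *
D=W([0,.047,0]); row([D[0],D[1],.10],down(np.radians(-22)))
m=arm.camera_model('wrist'); im=arm.camera('wrist')
P=D+[0,0,.122]; 
for p in [P,P+[.019*np.cos(np.radians(68)),.019*np.sin(np.radians(68)),0],W([0,-.047,.091])]:
    u=proj('wrist',p,m); print(u); cv2.circle(im,tuple(int(x) for x in u),3,(255,0,255),1)
cv2.imwrite('pics/w1.png',im)
E
```

```text
time: 1.77
ee_pos: [0.5524, -0.1378, 0.1714]
ee_rot: [167.7, 89.9, 145.9]
wrist_force: [-0.2, 1.0, 0.8]
opening: 0.0512
row [ 0.1429 -0.0045  0.003 ] [ 0.0015 -0.0007 -0.0002]
row [ 0.1429 -0.0045  0.003 ] [-9.985e-01  2.000e-04 -1.100e-03]
[323.46303722 287.8494689 ]
[323.65587967 252.16685709]
[350.65124899 399.12482874]
```

View pics/w1.png

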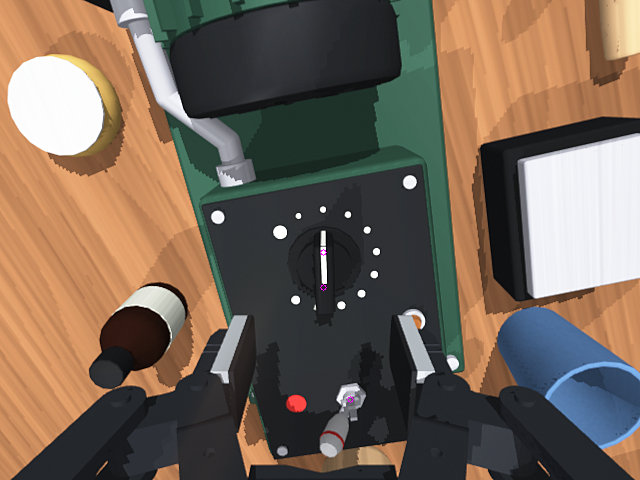

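```bash
python3 - <<'E'
from h import *
D=W([0,.047,0])
px=[(280,232),(298,216),(323,210),(348,214),(367,230),(376,252),(374,275),(361,294),(341,306),(295,300)]
q=np.array([ray('wrist',*p,.09)[:2] for p in px])
A=np.c_[2*q,np.ones(len(q))]; s=np.linalg.lstsq(A,(q**2).sum(1),rcond=None)[0]; print('ring centre',s[:2],'D',D[:2],'r',np.linalg.norm(q-s[:2],axis=1).round(4))
t=ray('wrist',323,231,.122);b=ray('wrist',324,286,.122);print('tip',t,'line end',b, np.linalg.norm(t-b),np.linalg.norm(t[:2]-s[:2]))
print('low dot yaw b', np.degrees(np.arctan2(*(q[0]-s[:2])[::-1])-YAW), 'pointer', np.degrees(np.arctan2(t[1]-b[1],t[0]-b[0])-YAW))
print(proj('wrist',[*D[:2],.09]))
px=[(218,217),(410,182)]
print([ray('wrist',*p,.09)[:2] for p in px], W([-.05,.08,0])[:2],W([.055,.085,0])[:2])
print('nut',ray('wrist',350,397,.093),W([0,-.047,0]))
E
```

```text
ring centre [ 0.554228   -0.13803488] D [ 0.55286802 -0.14036352] r [0.0303 0.0303 0.03   0.0307 0.0303 0.0301 0.0303 0.0302 0.0305 0.0302]
tip [ 0.56377093 -0.11221301  0.122     ] line end [ 0.55358207 -0.13922288  0.122     ] 0.02886773678536073 0.02752883097919147
low dot yaw b 134.36023165150047 pointer 80.33215733217718
[323.4460381  265.23420754]
[array([ 0.50910903, -0.09210201]), array([ 0.61398876, -0.1128427 ])] [ 0.51008336 -0.09842938] [ 0.61410826 -0.11355618]
nut [ 0.53575525 -0.22944417  0.093     ] [ 0.53493198 -0.23263648  0.        ]
```

Wrist view: dial ring centre near (327,258) with the pointer up, the nut at (350,397) and a 2–3 mm offset against the fixed cameras. I will take the compromise position and descend.

```bash
sed -i 's/C=np.array(\[.5439,-.1865,0\])/C=np.array([.5447,-.1847,0])/' h.py
python3 -m jog '0.2 0.07 0 0.003 -0.005 0 0;0.2 0.138 0 0.003 -0.005 0 0;0.2 0.138 0 0.003 -0.005 0 0;-0.4 0.138 0 0.003 -0.005 0 0;-1 0.138 0 0.003 -0.005 0 0' 40
python3 -m jog '-1 0 0 0 0 0 0;-1 0 0 0 0 0 0;-1 0 0 0 0 0 0;-1 0 0 0 0 0 0;-1 0 0 0 0 0 0'
```

```text
time: 2.23
ee_pos: [0.5554, -0.1381, 0.1054]
ee_rot: [2.4, 89.8, -18.3]
wrist_force: [-0.1, -0.8, 1.0]
opening: 0.0283
time: 2.65
ee_pos: [0.5536, -0.1378, 0.1058]
ee_rot: [147.4, 89.9, 126.7]
wrist_force: [-7.9, 5.2, 9.7]
opening: 0.0091
```

```bash
python3 -m jog '-1 0 0 0 -0.03 0 0;-1 0 0 0 -0.06 0 0;-1 0 0 0 -0.09 0 0;-1 0 0 0 -0.12 0 0;-1 0 0 0 -0.15 0 0'
python3 -m jog '-1 0 0 0 -0.03 0 0;-1 0 0 0 -0.06 0 0;-1 0 0 0 -0.09 0 0;-1 0 0 0 -0.12 0 0;-1 0 0 0 -0.135 0 0'
python3 -m jog '-1 0 0 0 0 0 0;-1 0 0 0 0 0 0'
python3 - <<'E'
from h import *
o=arm.get_obs();M=R.from_euler('xyz',o['ee_rot'],degrees=True).as_matrix();print('bar yaw b',np.degrees(np.arctan2(M[1,2],M[0,2])-YAW)+90,o['ft_torque'],o['wrist_force'],o['opening'])
E
```

```text
time: 3.07
ee_pos: [0.5529, -0.1376, 0.1058]
ee_rot: [144.6, 89.9, 151.1]
wrist_force: [-11.3, 3.9, 12.6]
opening: 0.0089
time: 3.48
ee_pos: [0.5523, -0.1378, 0.1058]
ee_rot: [133.1, 89.8, 163.9]
wrist_force: [-13.7, 3.8, 13.1]
opening: 0.0088
time: 3.65
ee_pos: [0.5523, -0.1378, 0.1058]
ee_rot: [133.0, 89.8, 163.6]
wrist_force: [-13.2, 4.3, 12.5]
opening: 0.0091
bar yaw b 131.57322316639147 [ 0.63445529  2.18094669 -0.01378039] [-13.19744964   4.29322437  12.54453354] 0.009124577015437722
```

```bash
python3 -m jog '-1 0 0 0 -0.01 0 0;-1 0 0 0 -0.02 0 0;-1 0 0 0 -0.03 0 0;-1 0 0 0 -0.03 0 0'
python3 - <<'E'
from h import *
o=arm.get_obs();M=R.from_euler('xyz',o['ee_rot'],degrees=True).as_matrix();print('bar yaw b',np.degrees(np.arctan2(M[1,2],M[0,2])-YAW)+90,o['ft_torque'],o['wrist_force'],o['opening'])
E
```

```text
time: 3.98
ee_pos: [0.5522, -0.1378, 0.1058]
ee_rot: [123.3, 89.8, 159.2]
wrist_force: [-13.4, 3.8, 13.6]
opening: 0.0091
bar yaw b 136.96302539577613 [ 0.61713357  2.23413508 -0.63417722] [-13.3975976    3.75862518  13.58774234] 0.009143339146433303
```

Torque about z jumped to −0.63 N·m at 137°, so it is against the stop. I will release, lift and check.

```bash
python3 -m jog '-0.5 0 0 0 0.01 0 0;0.2 0 0 0 0.01 0 0;0.2 0 0 0 0.01 0 0;0.2 0 0 0 0.01 0 0;0.2 -0.06 0 0 0.01 0 0'
python3 -m jog '0.2 -0.08 0 0 0 0 0;0.2 -0.16 0 0 0 0 0;0.2 -0.16 0 0 0 0 0;0.2 -0.16 0 0 0 0 0'
python3 - <<'E'
from h import *
m=arm.camera_model('wrist'); im=arm.camera('wrist'); cv2.imwrite('pics/w2.png',im)
print(proj('wrist',W([0,.047,.122]),m),proj('wrist',W([0,.047,.09])))
def lean(a,flip=1):
    x=-RB@np.array([np.sin(a),0,np.cos(a)]); z=flip*RB@np.array([0,1.,0]); return np.c_[x,np.cross(z,x),z]
E
cat >> h.py <<'E'
def lean(a):
    x=-RB@np.array([np.sin(a),0,np.cos(a)]); z=-RB@np.array([0,1.,0]); return np.c_[x,np.cross(z,x),z]
PIV=W([0,-.047,.091])
def tog(a,d): # bat angle from upright (+ to ON), TCP distance from pivot
    u=RB@np.array([np.sin(a),0,np.cos(a)]); return PIV+d*u, lean(a)
E
python3 -c "
from h import *
row(*tog(-.35,.09))"
```

```text
time: 4.4
ee_pos: [0.5517, -0.1377, 0.1288]
ee_rot: [123.5, 89.4, 157.6]
wrist_force: [-1.1, 0.4, -0.1]
opening: 0.0512
time: 4.73
ee_pos: [0.5559, -0.1392, 0.2161]
ee_rot: [-55.0, 89.6, -20.9]
wrist_force: [-0.1, -0.8, -1.0]
opening: 0.0515
[316.23015262 247.66295875] [318.2339754  234.95306905]
row [ 0.0766 -0.087  -0.1785] [ 0.7416 -0.1303  0.0539]
row [ 0.0766 -0.087  -0.1785] [-0.2465 -0.0434 -0.105 ]
```

View pics/w2.png

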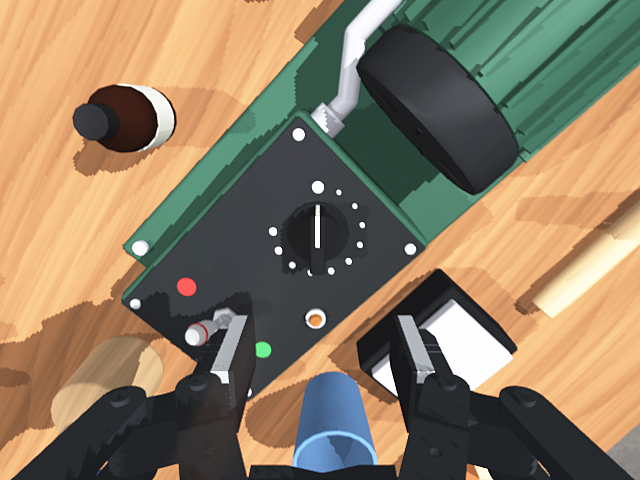

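The pointer now lines up with the large low-stop dot at (318,187). Next, the toggle approach pose.

```bash
python3 -m jog '0.2 0 -0.087 -0.178 -0.2465 -0.0434 -0.105;0.2 0 -0.087 -0.178 -0.2465 -0.0434 -0.105;0.2 0 -0.087 -0.178 -0.2465 -0.0434 -0.105;0.2 0 -0.087 -0.178 -0.2465 -0.0434 -0.105;0.2 0 -0.087 -0.178 -0.2465 -0.0434 -0.105'
python3 -c "
from h import *
row(*tog(-.35,.08))
print(arm.get_obs()['qpos'])"
```

```text
time: 5.2
ee_pos: [0.5038, -0.2253, 0.2114]
ee_rot: [-83.7, 75.5, -17.2]
wrist_force: [-0.9, 0.7, -0.3]
opening: 0.0515
row [0.09   0.0134 0.0009] [ 0.9309 -0.0443  0.0175]
row [0.09   0.0134 0.0009] [-0.0679 -0.0119 -0.0302]
[ -34.50712387   15.90183785   97.749274      5.38438768   52.58595721
 -103.76070845]
```

```bash
python3 -m jog '0.2 0.03 0.013 0.001 -0.068 -0.012 -0.03;0.2 0.06 0.013 0.001 -0.068 -0.012 -0.03;0.2 0.09 0.013 0.001 -0.068 -0.012 -0.03;0.2 0.09 0.013 0.001 -0.068 -0.012 -0.03'
python3 - <<'E'
from h import *
row(*tog(-.35,.022)); m=arm.camera_model('wrist'); im=arm.camera('wrist')
u=RB@np.array([np.sin(-.35),0,np.cos(.35)])
for p in (PIV,PIV+.022*u,PIV+.046*u):
    q=proj('wrist',p,m); print(q); cv2.circle(im,tuple(int(x) for x in q),3,(255,0,255),1)
cv2.imwrite('pics/w3.png',im)
s=arm.camera('side'); cv2.imwrite('pics/s3.png',cv2.resize(s[90:260,320:500],(635,600),interpolation=2))
E
```

```text
time: 5.53
ee_pos: [0.5081, -0.2239, 0.1635]
ee_rot: [-89.3, 70.4, -10.6]
wrist_force: [-0.3, 1.1, -0.3]
opening: 0.0515
row [ 0.1118 -0.0046 -0.0034] [ 0.9984 -0.0036 -0.0013]
row [ 0.1118 -0.0046 -0.0034] [-0.0016  0.0008 -0.0023]
[316.82697747 263.36685339]
[316.39518442 278.52597331]
[315.81687408 298.82893086]
```

View pics/w3.png

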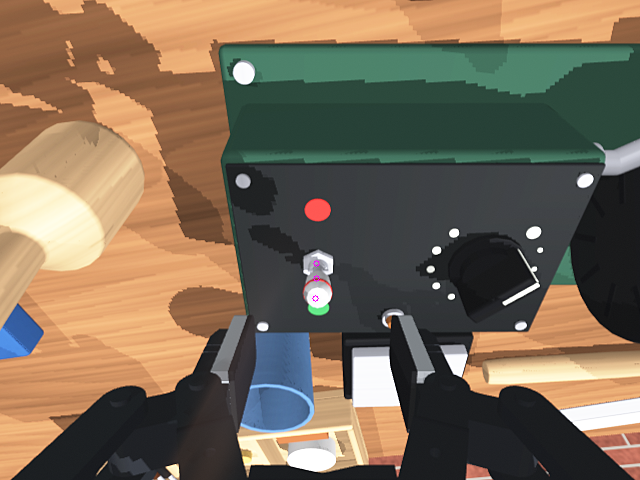

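The bat, nut and predicted marks coincide at (317,263)–(316,299). Advancing along the bat and closing.

```bash
python3 -m jog '0.2 0.05 -0.005 -0.003 -0.002 0 -0.002;0 0.114 -0.005 -0.003 -0.002 0 -0.002;0 0.114 -0.005 -0.003 -0.002 0 -0.002;0 0.114 -0.005 -0.003 -0.002 0 -0.002'
python3 -m jog '-1 0 0 0 0 0 0;-1 0 0 0 0 0 0;-1 0 0 0 0 0 0;-1 0 0 0 0 0 0;-1 0 0 0 0 0 0' 60
python3 -c "
from h import *
row(*tog(-.35,.020));print(arm.get_obs()['wrist_force'])"
```

```text
time: 5.97
ee_pos: [0.5314, -0.2301, 0.1144]
ee_rot: [-90.0, 69.7, -10.8]
wrist_force: [0.2, -0.1, 0.6]
opening: 0.0428
time: 6.38
ee_pos: [0.5322, -0.231, 0.1174]
ee_rot: [-90.4, 69.4, -11.2]
wrist_force: [-4.1, 1.3, 7.4]
opening: 0.0107
row [0.0118 0.0117 0.0017] [-9.989e-01 -4.800e-03 -7.000e-04]
row [0.0118 0.0117 0.0017] [ 0.0011 -0.0005  0.003 ]
[-4.05455431  1.32925819  7.40381275]
```

Grip is about 6 mm off axis within the pad width, so I will reopen, recentre and close again.

```bash
python3 -m jog '-0.3 0 0 0 0 0 0;-0.3 0 0 0 0 0 0;-0.3 0 0 0 0 0 0;-0.3 0.01 0.01 0 0 0 0;-0.3 0.01 0.01 0 0 0 0'
python3 -c "
from h import *
row(*tog(-.35,.020));print(arm.get_obs()['wrist_force'])"
```

```text
time: 6.8
ee_pos: [0.5277, -0.2296, 0.1075]
ee_rot: [-90.1, 69.7, -10.9]
wrist_force: [-0.3, -0.6, 0.1]
opening: 0.0295
row [-0.0034 -0.0039  0.0007] [-9.991e-01 -2.200e-03  2.000e-04]
row [-0.0034 -0.0039  0.0007] [0.0009 0.0002 0.0014]
[-0.32004371 -0.600162    0.06867316]
```

```bash
python3 -m jog '-0.3 -0.003 -0.004 0 0 0 0;-1 -0.003 -0.004 0 0 0 0;-1 -0.003 -0.004 0 0 0 0;-1 -0.003 -0.004 0 0 0 0;-1 -0.003 -0.004 0 0 0 0' 60
python3 -m jog '-1 0 0 0 0 0 0;-1 0 0 0 0 0 0'
python3 - <<'E'
from h import *
row(*tog(-.35,.020));print(arm.get_obs()['wrist_force'])
s=arm.camera('side'); w=arm.camera('wrist')
cv2.imwrite('pics/g.png',np.hstack([cv2.resize(s[110:230,350:470],(400,400),interpolation=2),cv2.resize(w[240:400,220:380],(400,400),interpolation=2)]))
E
```

```text
time: 7.22
ee_pos: [0.5303, -0.2306, 0.1112]
ee_rot: [-90.3, 69.5, -11.1]
wrist_force: [-1.2, -0.1, 2.5]
opening: 0.0105
time: 7.38
ee_pos: [0.5303, -0.2305, 0.1112]
ee_rot: [-90.3, 69.5, -11.1]
wrist_force: [-0.6, 0.3, 3.9]
opening: 0.0109
row [0.0016 0.0038 0.0015] [-9.99e-01 -3.60e-03 -3.00e-04]
row [0.0016 0.0038 0.0015] [ 0.001  -0.0002  0.0023]
[-0.58317821  0.26720137  3.93803175]
```

View pics/g.png

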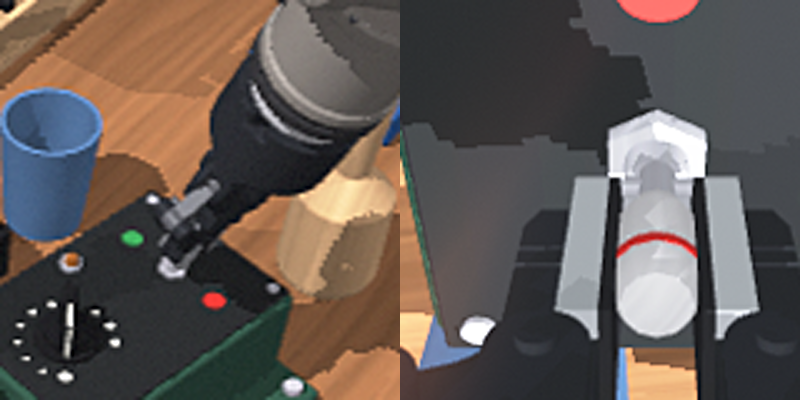

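Pads hold the knob squarely (right half, knob at (657,270), red band visible). Pulling out 8 mm.

```bash
python3 -m jog '-1 -0.005 0 0 0 0 0;-1 -0.011 0 0 0 0 0;-1 -0.016 0 0 0 0 0;-1 -0.016 0 0 0 0 0;-1 -0.016 0 0 0 0 0'
python3 - <<'E'
from h import *
o=arm.get_obs();M=R.from_euler('xyz',o['ee_rot'],degrees=True).as_matrix();print(o['ee_pos'],o['opening'],'force tool',M.T@o['wrist_force'])
d=o['ee_pos']-PIV; b=RB.T@d; print('b frame',b,np.hypot(b[0],b[2]),np.arctan2(b[0],b[2]))
w=arm.camera('wrist');cv2.imwrite('pics/g2.png',cv2.resize(w[240:400,220:380],(400,400),interpolation=2))
E
```

```text
time: 7.9
ee_pos: [0.5277, -0.23, 0.118]
ee_rot: [-90.2, 69.6, -11.1]
wrist_force: [6.2, -1.7, -6.6]
opening: 0.0109
[ 0.52770271 -0.23002203  0.11801548] 0.010871455330121741 force tool [ 8.38858498 -3.6722936  -0.49854374]
b frame [-0.00803715 -0.00073257  0.02701548] 0.02818566942288006 -0.28916321714697224
```

View pics/g2.png

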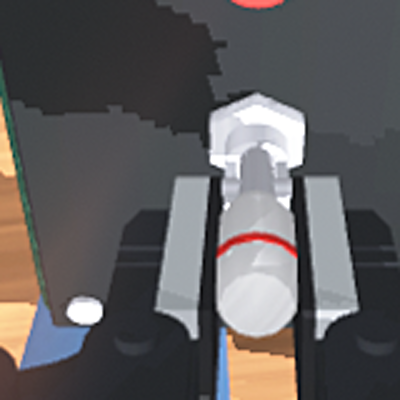

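Neck is exposed and pull force is 8.4 N, so it is out about 7 mm. Computing the arc rows about the pivot.

```bash
cat > arc.py <<'E'
from h import *
import sys
o=arm.get_obs();M=R.from_euler('xyz',o['ee_rot'],degrees=True).as_matrix();p=o['ee_pos'];ax=RB[:,1]
d0=p-PIV
for th,ex in zip(np.linspace(.14,.70,5),[.0005]*5):
    Q=R.from_rotvec(ax*th).as_matrix(); d=Q@d0; u=d/np.linalg.norm(d)
    print(round(th,2),np.round(np.r_[M.T@(PIV+d+ex*u-p)/.5, R.from_matrix(M.T@Q@M).as_rotvec()/np.pi],4))
E
python3 arc.py
```

```text
0.14 [ 0.0001 -0.008  -0.     -0.     -0.0001  0.0446]
0.28 [ 0.0023 -0.0157 -0.0001 -0.     -0.0003  0.0891]
0.42 [ 5.500e-03 -2.300e-02 -1.000e-04 -1.000e-04 -4.000e-04  1.337e-01]
0.56 [ 9.800e-03 -2.980e-02 -1.000e-04 -1.000e-04 -5.000e-04  1.783e-01]
0.7 [ 1.490e-02 -3.590e-02 -1.000e-04 -1.000e-04 -6.000e-04  2.228e-01]
```

```bash
python3 -m jog '-1 0 -0.006 0 0 0 0.035;-1 0.001 -0.0125 0 0 0 0.07;-1 0.0035 -0.0185 0 0 0 0.105;-1 0.006 -0.024 0 0 0 0.14;-1 0.006 -0.024 0 0 0 0.14'
python3 - <<'E'
from h import *
o=arm.get_obs();M=R.from_euler('xyz',o['ee_rot'],degrees=True).as_matrix();print(o['opening'],'force tool',M.T@o['wrist_force'])
b=RB.T@(o['ee_pos']-PIV); x=RB.T@M[:,0]; print('b',b,np.hypot(b[0],b[2]),'pos ang',np.arctan2(b[0],b[2]),'tool ang',np.arctan2(-x[0],-x[2]))
w=arm.camera('wrist');cv2.imwrite('pics/g3.png',cv2.resize(w[240:400,220:380],(400,400),interpolation=2))
E
python3 arc.py
```

```text
time: 8.37
ee_pos: [0.54, -0.2323, 0.1169]
ee_rot: [90.6, 84.7, 169.8]
wrist_force: [-3.2, -1.4, -2.8]
opening: 0.0109
0.010877072496201115 force tool [ 3.02346378  2.64105977 -1.9475478 ]
b [ 0.00450263 -0.00059086  0.02588607] 0.026274750971651627 pos ang 0.1722172395120635 tool ang 0.09183078035146947
0.14 [ 0.0001 -0.0075 -0.     -0.0001 -0.0002  0.0446]
0.28 [ 0.0023 -0.0148 -0.0001 -0.0001 -0.0003  0.0891]
0.42 [ 5.400e-03 -2.160e-02 -1.000e-04 -2.000e-04 -5.000e-04  1.337e-01]
0.56 [ 9.500e-03 -2.800e-02 -1.000e-04 -2.000e-04 -6.000e-04  1.783e-01]
0.7 [ 1.440e-02 -3.370e-02 -1.000e-04 -3.000e-04 -8.000e-04  2.228e-01]
```

View pics/g3.png

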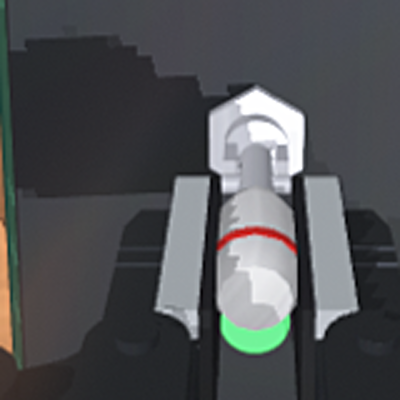

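Toggle is about mid-swing (green mark just past the knob), radius down about 2 mm. I will pull out 2 mm and then finish the swing.

```bash
python3 -m jog '-1 -0.005 0 0 0 0 0;-1 -0.005 -0.005 0 0 0 0.032;-1 -0.0035 -0.010 0 0 0 0.06;-1 -0.0025 -0.0145 0 0 0 0.087;-1 -0.0025 -0.0145 0 0 0 0.087'
cat > st.py <<'E'
from h import *
o=arm.get_obs();M=R.from_euler('xyz',o['ee_rot'],degrees=True).as_matrix();print(o['opening'],'force tool',M.T@o['wrist_force'])
b=RB.T@(o['ee_pos']-PIV); x=RB.T@M[:,0]; print('b',b,np.hypot(b[0],b[2]),'pos ang',np.arctan2(b[0],b[2]),'tool ang',np.arctan2(-x[0],-x[2]))
E
python3 st.py
```

```text
time: 8.83
ee_pos: [0.5461, -0.2335, 0.1174]
ee_rot: [90.0, 69.3, 169.2]
wrist_force: [-3.9, -1.4, -7.6]
opening: 0.0109
0.01094266468742608 force tool [ 8.38687905  0.6642893  -2.1071053 ]
b [ 0.01070888 -0.00064417  0.02643508] 0.028521806845884606 pos ang 0.3848962645584165 tool ang 0.36094634900337347
```

```bash
python3 -m jog '-1 0.005 0 0 0 0 0;-1 0.01 0 0 0 0 0;-1 0.015 0 0 0 0 0;-1 0.015 0 0 0 0 0'
python3 st.py
python3 -m jog '-0.5 0 0 0 0 0 0;-0.3 0 0 0 0 0 0;-0.2 0 0 0 0 0 0;-0.2 0 0 0 0 0 0'
python3 -m jog '-0.2 -0.05 0 0 0 0 0;-0.2 -0.1 0 0 0 0 0;-0.2 -0.18 0 0 0 0 0;-0.2 -0.18 0 0 0 0 0;-0.2 -0.18 0 0 0 0 0'
python3 - <<'E'
from h import *
u=RB@np.array([np.sin(.35),0,np.cos(.35)])
for n in('scene','side','wrist'):
    m=arm.camera_model(n); im=arm.camera(n); cv2.imwrite(f'pics/f_{n}.png',im)
    print(n,[proj(n,PIV+k*u,m).round(1) for k in(0,.022,.046,.054)])
a,b,c=[cv2.imread(f'pics/f_{n}.png') for n in('scene','side','wrist')]
f=lambda i,r,cc,h,w:cv2.resize(i[r:r+h,cc:cc+w],(400,300),interpolation=2)
cv2.imwrite('pics/f.png',np.vstack([np.hstack([f(a,235,190,75,100),f(b,160,335,75,100)]),np.hstack([f(c,180,220,150,200),f(c,0,0,480,640)])]))
E
```

```text
time: 9.17
ee_pos: [0.543, -0.2329, 0.1142]
ee_rot: [90.2, 69.6, 169.4]
wrist_force: [-3.4, -1.9, -6.8]
opening: 0.0112
0.011194401225327383 force tool [ 7.42861838  0.40918182 -2.47179518]
b [ 0.00752287 -0.00063392  0.02322214] 0.024410267030391418 pos ang 0.31328412426422786 tool ang 0.3553678477108765
time: 9.5
ee_pos: [0.5446, -0.2331, 0.1145]
ee_rot: [90.3, 69.7, 169.5]
wrist_force: [0.0, -0.5, -0.4]
opening: 0.0342
time: 9.92
ee_pos: [0.5766, -0.2393, 0.2004]
ee_rot: [90.5, 69.9, 169.7]
wrist_force: [-0.6, 0.3, -0.5]
opening: 0.0338
scene [array([228.2, 289.4]), array([230., 282.]), array([231.9, 273.6]), array([232.6, 270.7])]
side [array([400.5, 190. ]), array([399.2, 181.1]), array([397.7, 171.2]), array([397.2, 167.8])]
wrist [array([320.7, 238.9]), array([320.5, 249.9]), array([320.3, 264.3]), array([320.2, 269.7])]
```

View pics/f.png

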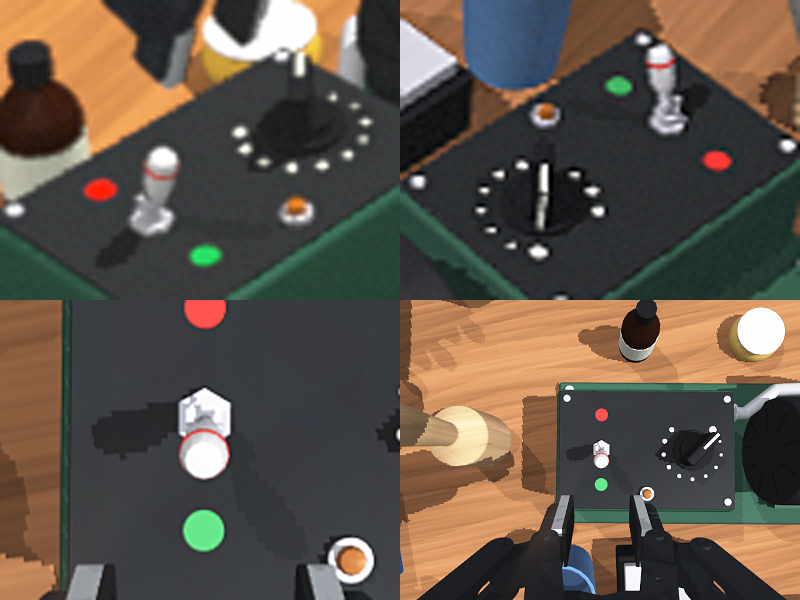

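Bat stands at ON towards the green mark, and the dial still points at its large dot. As a seating check, I will triangulate the red band's distance from the pivot before and after.

```bash
python3 - <<'E'
from h import *
def P(n):
    m=arm.camera_model(n);Rm=cv2.Rodrigues(np.array(m['rvec']))[0];return np.array([[m['fx'],0,m['cx']],[0,m['fy'],m['cy']],[0,0,1]])@np.c_[Rm,np.array(m['tvec']).ravel()]
def cen(f,box):
    r0,r1,c0,c1=box; s=cv2.imread(f)[r0:r1,c0:c1].astype(float); w=np.clip(s[...,2]-s[...,1]-25,0,None)
    v,u=np.mgrid[r0:r1,c0:c1]; return np.array([(w*u).sum(),(w*v).sum()])/w.sum()
for nm,a,b in(('OFF',cen('pics/scene0.png',(266,279,218,230)),cen('pics/side0.png',(176,191,402,412))),('ON',cen('pics/f_scene.png',(272,284,224,238)),cen('pics/f_side.png',(170,182,393,406)))):
    X=cv2.triangulatePoints(P('scene'),P('side'),a,b)[:3,0] if 0 else None
    h=cv2.triangulatePoints(P('scene'),P('side'),a.reshape(2,1),b.reshape(2,1)).ravel(); X=h[:3]/h[3]
    d=RB.T@(X-PIV); print(nm,a,b,d,'r',np.hypot(d[0],d[2]),'ang',np.arctan2(d[0],d[2])+.35)
c=cen('pics/f_wrist.png',(245,275,300,340));print('wrist band px',c)
m=arm.camera_model('wrist');u=RB@np.array([np.sin(.35),0,np.cos(.35)])
for k in(.034,.037,.040,.043,.046):print(k,proj('wrist',PIV+k*u,m))
print(arm.get_obs()['wrist_force'])
E
```

```text
OFF [221.31840796 269.73217247] [407.8047138  180.85521886] [-1.37062979e-02 -2.53108988e-05  3.72902840e-02] r 0.039729433489629234 ang -0.0022292200901412595
ON [228.96122449 278.24489796] [401.0982009  174.14917541] [ 0.01163686 -0.00555046  0.03421155] r 0.036136502949449846 ang 0.6778678641409042
wrist band px [322.93603557 249.61758167]
0.034 [320.2778085  257.57439892]
0.037 [320.24643304 259.39667905]
0.04 [320.21428218 261.26399479]
0.043 [320.1813268  263.17803654]
0.046 [320.14753633 265.14058037]
[-1.039811   -0.1687785  -0.47114803]
```

```bash
python3 -m jog '-0.2 -0.04 0 0 0 0 0;-0.2 -0.04 0 0 0 0 0;-0.2 -0.04 0 0 0 0 0;-0.2 -0.04 0 0 0 0 0'; python3 -c "
from station import arm
print(arm.hand_in())"
```

```text
time: 10.4
ee_pos: [0.5813, -0.24, 0.2153]
ee_rot: [90.2, 69.5, 169.3]
wrist_force: [-0.2, 0.1, -1.1]
opening: 0.0342
the job is handed in; nothing more can be done
None
```

I turned the speed dial down to its low stop, then pulled the toggle's bat out, swung it to the green mark and let it back into its lock. The job was handed in at about 10.4 s of the 48 s allowed; hand-in gave no verdict.

**Dial:** I gripped the bar and turned it anticlockwise until the torque jumped to 0.63 N·m at about 137°, where the stop should be at 135°. After release, the pictures show the pointer on the large low-stop dot, and it was still there at the end.

**Toggle:** I pulled the bat out about 7 mm on the OFF side, with a pull of 8.4 N. Partway through the swing it had slipped in by about 2 mm, so I pulled it back out before finishing. I then let the spring draw the bat in and let go.

**Last checks:**
- **Angle:** the red band on the knob, located from two views, put the toggle at about 0.68 rad.
- **Seating:** the band measured 36 mm from the pivot against 40 mm at the start. A seated bat should give the same distance both times. The 4 mm difference, and a 5.5 mm sideways offset, show this check is too rough to confirm the 1.5 mm limit. The error is towards the seated side, and the pictures look fully seated.
- **Wrist camera:** its red-band position did not match the prediction either (row 250 against 257 to 265). I did not resolve that, and the mask may have picked up other pixels.
- **Surroundings:** the gripper was well clear of everything at hand-in. The bystanders in view looked undisturbed, though I did not measure them again.

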